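# Pack the printing blocks and check the box with a ruler

### The arm

A 6-joint arm with a two-finger parallel gripper is mounted at the origin on the work surface. World frame = base frame: x ahead of the robot, y to its left, z up, the work surface at z = 0. Lengths are in mm, angles in rad, forces in N, time in s.
With the tool pointing down it reaches from about 275 to 1000 mm from the base axis. Payload 8.4 kg.
Tool frame: the origin (TCP) lies midway between the tips of the shut fingers; the grasp point (between the pads) lies 19 mm behind it; z points along the fingers, y is the line along which they close (so a half turn about z gives the same grasp; the last joint's range is limited). The gripper opens to 85 mm and grips with 20 to 120 N. Pads are 22 mm wide; open, the fingers measure 114 mm over their backs; the gripper's body (76 mm by 85 mm) begins 54 mm behind the grasp point. The pads swing forward as they close: fully open they stand 13 mm farther back than shut.
Start: joints at [-1.231, 0.353, 1.633, -0, 1.155, -0.002], TCP at [209.488, -588.848, 231.281] pointing down, gripper open.
Joint ranges: [-2.63, 2.63], [-0.92, 2.1], [0.06, 2.66], [-1.3, 4.44], [0, 2.69], [-3.02, 3.02]. Speed limits (rad/s): [2.22, 2.22, 2.79, 3.14, 3.14, 3.14].

### API

Orientations are given as [roll, pitch, yaw] about the fixed x, y, z axes, in that order (R = Rz(yaw) Ry(pitch) Rx(roll)).
In Python, from rig import r gives the robot as it stands.
- The arm moves only by the shell command python3 -m inch 'ROWS' [OPENING] [FORCE]. ROWS is JSON, a list that holds one entry, the list of rows, each a list of 6 numbers: the shift along the tool's x, y, z scaled (see below), then the turn, a rotation vector about the tool's x, y, z scaled (see below). In form: [[[tx, ty, tz, wx, wy, wz], ...]]. A call has 1 to 8 rows; each row is the pose to reach, as a shift and turn from the pose commanded when the call began, along the tool's axes at that moment, turning the shorter way round; what a row does not reach only later rows make up. The controller multiplies each number of a shift by 20 cm and each number of a turn by pi rad. A row lasts 1/12 s, in which the tool goes at most 41.7 mm and 7.16 degrees, less where a joint would pass 70% of its speed; a pose out of reach is approached as far as the arm can. A call with a number of a shift or a turn outside -1 to 1 is refused whole. A call with a gripper value outside its range is refused whole. OPENING is the gripper's target within -1 to 1 (fully open at 1, half-way at 0, shut at -1), set as the call begins (- or left out, the last holds). The fingers move at their own pace and stop on an object; FORCE is the grip in N (left out, the last holds). Time passes only in rows, so rows that repeat a pose let the fingers close. It gives the time, the measured TCP pose, the force, the opening and the grip force at its end, in the units of the state.
- r.sense(): the state, without advancing time (a new reading comes with each control period).
- r.grab_frame(name): name is "scene" or "top" or "wrist"; returns the picture (480x640x3 uint8, red, green, blue); there is no depth.
- r.camera_info(name): a dict with "K" (3x3 intrinsics, pixels), "rvec" (rotation vector, rad) and "tvec" (3), from world to camera coordinates, as OpenCV has them; the wrist camera has in their place "mount" (4x4, takes a point from camera to tool coordinates, whose origin is the TCP and whose axes are the flange's). Camera axes: x right, y down, z forward; pixel columns grow to the right and rows downward; lengths in mm; the calibration is good to about 2 mm. A picture is of the moment at which its call begins: read the wrist's pose just before it. camera_info takes no time and is no camera call.
- r.sign_off(): hands the job in; it is judged then, once.
The state is a dict: "clock": time; "qpos": joint angles; "qvel": joint speeds; "joint_efforts": joint torques, N m; "eef_pos": TCP position; "tcp_rot": TCP orientation; "contact_force": force on the tool from outside, world axes, zero at the start; "wrist_torque": the same for the moment, N m; "opening": opening from 0.0 (shut) to 1.0 (fully open); "grasp_force": force on a finger pad.
Only numpy, scipy, OpenCV 4.12 (cv2) and the standard library are available. Lean on these libraries where they do the work, as an engineer would, in place of code of your own. Each camera call takes 0.05 s, during which the arm holds its last target. There are 200 camera calls.

### The job

Pack the two loose wooden printing blocks, handles up and lying flat, into the two unfinished bays of the open wooden box, each in the bay where it sits wholly below the rim. Then check the packing: rest the wooden ruler across the box on its front and back rims, slide it over the whole box from the box's left end to its right end (left and right as the robot sees them), and finally lay it flat on the table clear of the box. Leave what is already packed and everything else on the table where it is.

Things in the scene. Friction and masses are not known exactly. Their poses are not given: they have to be found in the camera images.
- box: Fixed open wooden box, 134 (x) by 206 (y) by 62 mm high, turned up to 0.3 rad; origin at the centre of its underside, x away from the robot, +y its left end. Walls and floor 6 mm; two 4 mm partitions make three bays along y, each 122 (x) by 62 mm (y), 56 mm deep, at y = 66, 0, -66 mm. One holds the thin board, one the board stack, one the packed block, in any order.
- box_rim (a point): Centre of the box's mouth, level with its rim, 62 mm above the table, axes as the box's. The front and back rims run along y at x = -64 and +64 mm from here; the partitions end 4 mm lower.
- tall_block_c (a point): The taller loose printing block, dark wood, starting on the table: a slab 112 (x) by 52 (y) by 22 mm with a handle rib standing across the middle of its top, 16 mm thick (x), 44 mm long (y), 22 mm high; 44 mm high in all, 0.10 to 0.21 kg. Point at its centre, 22 mm above its underside; z up.
- low_block_c (a point): The lower loose printing block, dark wood, starting on the table: a slab 112 (x) by 52 (y) by 10 mm with the same handle rib (16 mm thick along x, 44 mm along y, 22 mm high) across the middle of its top; 32 mm high in all, 0.06 to 0.13 kg. Point at its centre, 16 mm above its underside; z up.
- thin_board_c (a point): One loose cork board, 116 (x) by 57 (y) by 8 mm, lying flat on the floor of one bay and to stay there: 48 mm of depth is left above it. Point at its centre, 4 mm above the bay's floor; x along the box's x.
- board_stack_c (a point): A stack of cork boards (one piece), 116 (x) by 57 (y) by 20 mm, lying on the floor of another bay and to stay there: 36 mm of depth is left above it. Point at its centre, 10 mm above the bay's floor; x along the box's x.
- packed_block_c (a point): The third, thickest printing block (112 by 52 mm, 52 mm high with its rib), already packed in the remaining bay, 4 mm below the rim; to stay there. Point at its centre, 26 mm above its underside.
- ruler_c (a point): Wooden ruler with a handle, starting flat on the table: slat 180 (x) by 36 (y) by 8 mm with a handle rib on top along its middle, 70 mm long (x), 18 mm thick (y), rising to 42 mm above the slat's underside; about 0.09 kg. Point at its centre, 21 mm above the underside; z up. Laid across the box with its x along the box's x, it overhangs the front and back rims by 23 mm each.
- bowl: Empty white ceramic bowl, 120 mm across, 50 mm high, behind the box; bystander. Origin at the centre of its underside.
- hoop: Bamboo embroidery hoop lying flat, 140 mm across, 12 mm high, between robot and box; bystander. Origin at its centre, on the table.
- magnifier: Magnifier, lens 76 mm across, with a wooden handle, 180 mm long, lying behind the box; bystander. Origin between lens and handle, on the table.
- thimble: Red thimble, 20 mm across, 22 mm high, standing on the robot's side of the box; bystander. Origin at the centre of its underside.
- spool: Empty wooden spool standing at the left, 44 mm across, 62 mm high; bystander. Origin at the centre of its underside.
- bead_jar: Glass jar with a steel cap, 64 mm across, 80 mm high, behind the box; bystander. Origin at the centre of its underside.
There are look-alikes about, which are no part of the job. Of the things that look like the part that bears board_stack_c, the smaller one is meant. What is shaped like the part that bears tall_block_c but blue is not meant.

How it is judged:
By the outcome, as a careful person would: the job done as asked, in the order asked, and still so for the second after the job is handed in, with the robot touching nothing.
It also fails if it takes over 72 s, if anything falls off the work surface, if the arm or the gripper's body presses on something with over 40 N, if the wrist force passes 120 N, or if a joint passes its speed limit or range.

## Working session

There is one attempt and no reset: what is moved stays moved. The work goes in short steps, Python scripts to look and compute and a shell command to move; the robot and the scene stay as the last step left them, time stands still between calls to the robot, and variables do not carry over. Pictures are saved under pics/ and viewed, at most 10 in all, crops included, and the job is handed in when it is done.

```bash
ls; mkdir -p pics
python3 - <<'E'
from rig import r
import cv2,numpy as np
np.set_printoptions(suppress=True,precision=4)
for n in ("top","scene"):
    cv2.imwrite(f"pics/{n}0.png",r.grab_frame(n)[:,:,::-1])
for n in ("top","scene","wrist"): print(n,r.camera_info(n))
print(r.sense())
E
```

```text
pics
top {'K': array([[442.6616,   0.    , 319.9122],
       [  0.    , 442.6616, 235.2681],
       [  0.    ,   0.    ,   1.    ]]), 'rvec': array([ 2.1456, -2.0919,  0.1859]), 'tvec': array([ 56.7735, 543.5655, 809.3221])}
scene {'K': array([[500.6003,   0.    , 325.303 ],
       [  0.    , 500.6003, 227.545 ],
       [  0.    ,   0.    ,   1.    ]]), 'rvec': array([ 0.8465,  2.396 , -1.2299]), 'tvec': array([ 352.7797, -176.5894, 1357.197 ])}
wrist {'K': array([[342.4213,   0.    , 319.9187],
       [  0.    , 342.4213, 245.9529],
       [  0.    ,   0.    ,   1.    ]]), 'mount': array([[  -0.0008,   -0.9626,   -0.2708,   69.1261],
       [   1.    ,   -0.0007,   -0.0005,   -0.0572],
       [   0.0003,   -0.2708,    0.9626, -141.8992],
       [   0.    ,    0.    ,    0.    ,    1.    ]])}
{'clock': 0.1, 'qpos': array([-1.2314,  0.3536,  1.6341,  0.    ,  1.1552, -0.0024]), 'qvel': array([ 0.0009, -0.0012, -0.003 , -0.0006,  0.0006, -0.0004]), 'joint_efforts': array([ -0.0005, -60.6352, -34.2817,  -0.    ,   0.0038,   0.    ]), 'eef_pos': array([ 209.3565, -588.4353,  230.598 ]), 'tcp_rot': array([-3.1403, -0.    ,  0.3418]), 'contact_force': array([-0.3813, -0.4125,  0.5246]), 'wrist_torque': array([-0.0002, -0.0372,  0.0137]), 'grasp_force': 0.0, 'opening': 0.995656936263349}
```

View pics/top0.png

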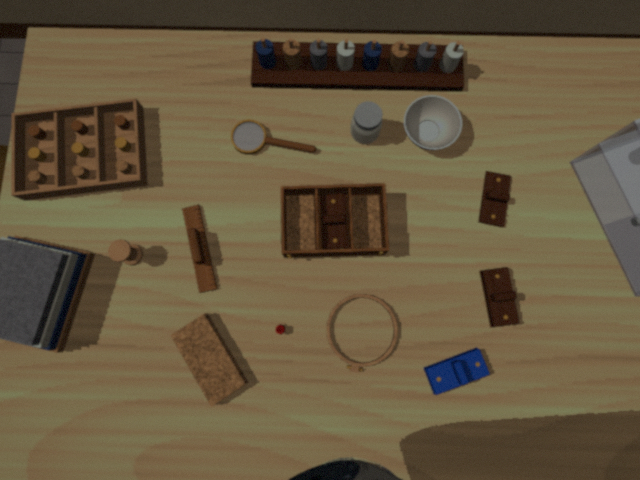

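View pics/scene0.png

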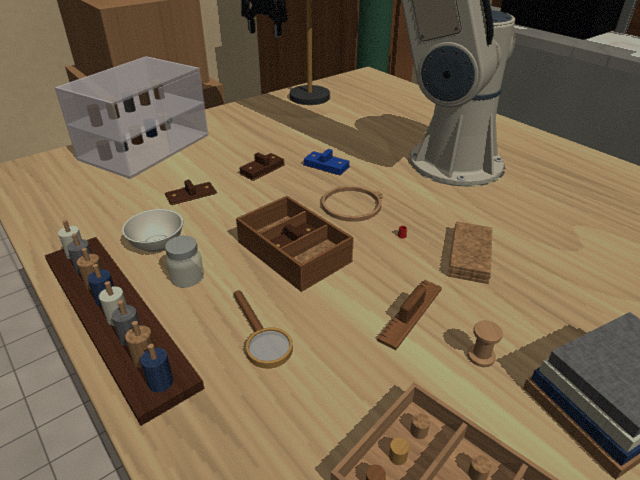

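The top view shows the box near (333,220), the packed block in its middle bay, loose blocks at (495,199) and (500,297), and the ruler at (199,248). The blue look-alike is at (457,371). Next I'll enlarge these and measure.

```bash
cat > h.py <<'E'
from rig import r
import cv2,numpy as np
from scipy.spatial.transform import Rotation as R
np.set_printoptions(suppress=True,precision=3)
def cam(n):
    c=r.camera_info(n)
    if 'mount' in c:
        s=r.sense(); T=np.eye(4);T[:3,:3]=R.from_euler('xyz',s['tcp_rot']).as_matrix();T[:3,3]=s['eef_pos']
        M=np.linalg.inv(T@c['mount']); return c['K'],M[:3,:3],M[:3,3]
    return c['K'],cv2.Rodrigues(np.array(c['rvec']))[0],np.array(c['tvec'])
def pt(c,uv,z):
    K,Rm,t=c; o=-Rm.T@t
    d=(Rm.T@np.linalg.inv(K)@np.c_[np.atleast_2d(uv),np.ones(len(np.atleast_2d(uv)))].T).T
    return o+d*((z-o[2])/d[:,2])[:,None]
def proj(c,P):
    K,Rm,t=c; q=(K@(Rm@np.atleast_2d(P).T+t[:,None])).T; return q[:,:2]/q[:,2:]
E
python3 - <<'E'
from h import *
im=cv2.imread('pics/top0.png'); sc=cv2.imread('pics/scene0.png'); c=cam('top')
a=cv2.resize(im[175:265,270:400],None,fx=3,fy=3,interpolation=3)
b=cv2.resize(sc[190:295,225:365],None,fx=2.8,fy=2.8,interpolation=3)
d=cv2.resize(im[160:340,460:540],None,fx=3,fy=3,interpolation=3)[:294*2-0]
e=cv2.resize(im[195:300,170:230],None,fx=3,fy=3,interpolation=3)
C=np.zeros((600,800,3),np.uint8)
C[:270,:390]=a; C[280:280+b.shape[0],:b.shape[1]]=b; C[:540,400:640]=d; C[:315,645:800]=e[:,:155]
cv2.imwrite('pics/crop.png',np.clip(C*1.6,0,255).astype(np.uint8))
hsv=cv2.cvtColor(im,cv2.COLOR_BGR2HSV)
def blob(x0,y0,x1,y1,thr):
    m=np.zeros(im.shape[:2],np.uint8); m[y0:y1,x0:x1]=(im[y0:y1,x0:x1].max(2)<thr)*255
    m=cv2.morphologyEx(m,cv2.MORPH_CLOSE,np.ones((5,5)))
    cs=max(cv2.findContours(m,0,1)[0],key=cv2.contourArea); return cs
for n,bx,thr,z in (('low',(470,165,525,235),100,10),('tall',(470,255,530,335),100,22),('ruler',(175,198,225,300),125,8),('box',(270,175,395,262),110,62)):
    cs=blob(*bx,thr); rc=cv2.minAreaRect(cs); P=pt(c,cv2.boxPoints(rc),z)
    print(n,rc,P[:,:2].mean(0),[np.linalg.norm(P[i]-P[i+1]) for i in (0,1)],P[:,:2].tolist())
E
```

```text
low ((497.4499816894531, 199.34999084472656), (33.51686096191406, 54.30580139160156), 8.13010311126709) [ 634.631 -293.005] [np.float64(117.16091367960391), np.float64(68.98626049236859)] [[581.2034897222728, -248.9138112344915], [696.5564304259127, -269.4169516101056], [687.8048565753436, -337.845849685838], [572.9586726044363, -315.8444417582578]]
tall ((503.8462219238281, 296.23077392578125), (60.79600143432617, 40.007694244384766), 78.69007110595703) [ 435.857 -291.199] [np.float64(79.96088782413246), np.float64(116.57088487035766)] [[484.6111729041994, -243.51153534438527], [502.1538543918509, -321.5243413947146], [386.74611039599984, -337.95065641806286], [369.9167518123314, -261.8107839238776]]
ruler ((199.5, 248.5), (101.0, 49.0), 90.0) [518.852 315.634] [np.float64(102.18182166140575), np.float64(208.2178051737066)] [[621.5431412709561, 374.68003492699745], [623.9689132096116, 272.5270109455951], [416.20824624272115, 258.73717219278655], [413.68725558807745, 356.5921976704446]]
box ((337.0, 221.5), (77.0, 114.0), 90.0) [568.95   38.275] [np.float64(223.49304774972455), np.float64(151.94761011808512)] [[642.3480449443759, 151.43835726956124], [647.5834852976516, -71.99336061482498], [495.6376179259736, -71.26561803255996], [490.23204321268884, 144.91999608613025]]
```

View pics/crop.png

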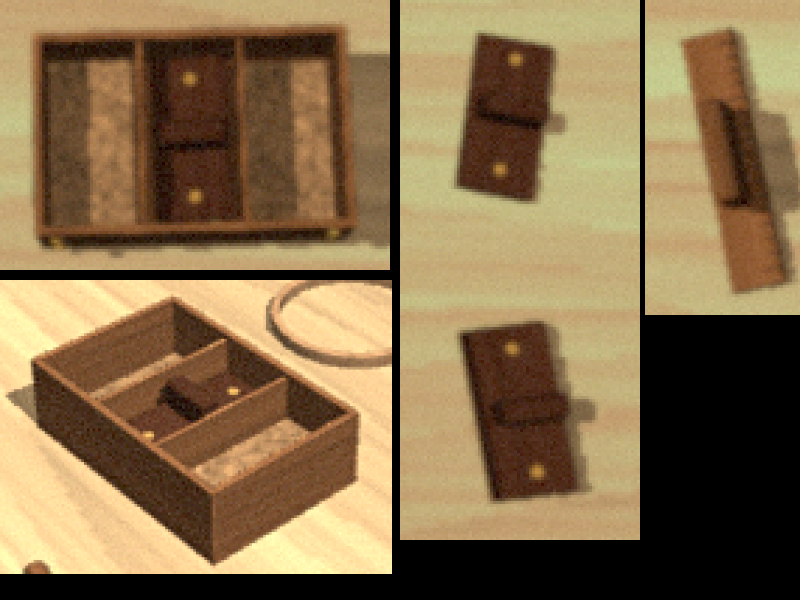

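The cork in the left bay shows a shadow 40 px wide against 48 px in the right bay. That ratio matches remaining depths of 36 and 44 mm, so the left bay holds the stack and the right the thin board. The block at (500,297) shows a side face, so it's the tall one and goes in the right bay. The low one goes in the left bay. I'll now get precise poses.

```bash
cat >> h.py <<'E'
def dots(im,box):
    x0,y0,x1,y1=box; h=cv2.cvtColor(im[y0:y1,x0:x1],cv2.COLOR_RGB2HSV)
    m=cv2.inRange(h,(15,110,90),(35,255,255)); n,l,s,cc=cv2.connectedComponentsWithStats(m)
    k=[i for i in range(1,n) if s[i,4]>=4]; return cc[k]+[x0,y0],s[k,4]
def go(p,yaw):
    s=r.sense(); Rm=R.from_euler('xyz',s['tcp_rot']); T=R.from_euler('xyz',[np.pi,0,yaw])
    print('shift',Rm.inv().apply(np.array(p)-s['eef_pos'])/200,'turn',(Rm.inv()*T).as_rotvec()/np.pi,'from',s['eef_pos'],s['tcp_rot'])
E
python3 - <<'E'
from h import *
im=cv2.imread('pics/top0.png')[:,:,::-1].copy(); c=cam('top')
for n,bx,z in (('low',(478,168,516,232),10),('tall',(480,264,522,328),22),('packed',(315,185,355,255),40)):
    d,a=dots(im,bx); P=pt(c,d,z); P=P[np.argsort(P[:,0])]; print(n,d.tolist(),a,P,P[:,:2].mean(0))
    if len(P)>1: print(np.linalg.norm(P[-1]-P[0]),np.arctan2(*(P[-1]-P[0])[[1,0]]))
B=np.array([(35,35),(347,27),(356,225),(38,230)])/3+[270,175]
P=pt(c,B,62); print('box',P,P.mean(0),[np.linalg.norm(P[i]-P[i-1]) for i in range(4)],[np.arctan2(*(P[a]-P[b])[:2]) for a,b in((0,1),(3,2))],[np.arctan2(*(P[a]-P[b])[[1,0]]) for a,b in((0,3),(1,2))])
e=np.array([(683,42),(733,30),(790,282),(735,293)],float); e=(e-[645,0])/3+[170,195]
P=pt(c,e,8); print('ruler',P,P.mean(0),[np.linalg.norm(P[i]-P[i-1]) for i in range(4)],np.arctan2(*(P[0]+P[1]-P[2]-P[3])[[1,0]]))
E
```

```text
low [[498.0, 179.2], [493.0, 216.0]] [10  9] [[ 598.471 -282.168   10.   ]
 [ 677.361 -296.139   10.   ]] [ 637.916 -289.154]
80.11728712058445 -0.17527322677380738
tall [[519.5, 265.25], [497.0, 276.0], [519.6666666666666, 301.6666666666667], [484.0, 303.25], [505.1818181818182, 316.8181818181818], [514.1, 325.8]] [ 4  9  6  8 11 10] [[ 378.989 -308.103   22.   ]
 [ 395.604 -291.84    22.   ]
 [ 420.561 -252.074   22.   ]
 [ 425.404 -321.42    22.   ]
 [ 474.361 -279.825   22.   ]
 [ 496.774 -325.155   22.   ]] [ 431.949 -296.403]
119.01307907743184 -0.14377727515112002
packed [[332.8, 201.0], [334.6363636363636, 240.0909090909091]] [10 11] [[535.09   41.504  40.   ]
 [614.271  46.753  40.   ]] [574.681  44.129]
79.35436821976892 0.06619974403500219
box [[634.95  147.849  62.   ]
 [645.163 -55.693  62.   ]
 [514.561 -61.222  62.   ]
 [506.343 140.519  62.   ]] [575.254  42.863  62.   ] [np.float64(128.81585232148274), np.float64(203.79822802092886), np.float64(130.71862548586938), np.float64(201.90881074072365)] [np.float64(-0.05013242169534052), np.float64(-0.04071338286729479)] [np.float64(0.05693562755203666), np.float64(0.04231387154933555)]
ruler [[598.408 356.713   8.   ]
 [607.761 322.775   8.   ]
 [435.708 271.405   8.   ]
 [427.491 307.6     8.   ]] [517.342 314.624   8.   ] [np.float64(177.83296752997975), np.float64(35.20323955187961), np.float64(179.5578016707309), np.float64(37.1161905897333)] 0.28500435816733455
```

```bash
python3 -c "
from h import *
go([435,-286,150],1.722)"
```

```text
shift [ 1.57  -1.046  0.404] turn [-0.    -0.    -0.439] from [ 209.357 -588.435  230.598] [-3.14  -0.     0.342]
```

```bash
python3 -m inch '[[[0.8,-0.5,0.1,0,0,-0.22],[0.8,-0.5,0.1,0,0,-0.22],[0.8,-0.5,0.1,0,0,-0.22],[0.8,-0.5,0.1,0,0,-0.22],[0.8,-0.5,0.1,0,0,-0.22],[0.8,-0.5,0.1,0,0,-0.22],[0.8,-0.5,0.1,0,0,-0.22]]]' 0; python3 -c "
from h import *
go([435,-286,150],1.722)"
```

```text
clock: 0.68
eef_pos: [327.5, -439.6, 211.0]
tcp_rot: [-3.141, -0.0, 1.039]
contact_force: [-0.4, 0.1, 0.3]
opening: 0.503
grasp_force: 0.0
shift [0.934 0.074 0.305] turn [-0.    -0.    -0.218] from [ 327.452 -439.584  210.955] [-3.141 -0.     1.039]
```

```bash
python3 -m inch '[[[0.935,0.075,0.3,0,0,-0.218],[0.935,0.075,0.3,0,0,-0.218],[0.935,0.075,0.3,0,0,-0.218],[0.935,0.075,0.3,0,0,-0.218],[0.935,0.075,0.3,0,0,-0.218],[0.935,0.075,0.3,0,0,-0.218],[0.935,0.075,0.3,0,0,-0.218],[0.935,0.075,0.3,0,0,-0.218]]]'
python3 - <<'E'
from h import *
go([435,-286,150],1.722)
c=cam('wrist'); im=r.grab_frame('wrist'); cv2.imwrite('pics/w1.png',im[:,:,::-1])
e=proj(c,[[395.6,-291.8,22],[474.4,-279.8,22]]); print(e)
for q in e:
    q=q.astype(int); d,a=dots(im,(q[0]-25,q[1]-25,q[0]+25,q[1]+25)); print(d,a,pt(c,d,22) if len(d) else '')
E
```

```text
clock: 1.35
eef_pos: [435.3, -288.6, 151.3]
tcp_rot: [-3.141, 0.0, 1.714]
contact_force: [-0.2, -0.2, 0.4]
opening: 0.503
grasp_force: 0.0
shift [0.013 0.    0.006] turn [-0.     0.    -0.003] from [ 435.333 -288.627  151.261] [-3.141  0.     1.714]
[[270.611 234.201]
 [368.5   233.402]]
[[252.    212.   ]
 [252.471 229.765]
 [271.56  234.758]
 [253.611 243.667]
 [254.429 255.571]] [ 7 17 91 18  7] [[ 378.963 -275.727   22.   ]
 [ 380.636 -290.208   22.   ]
 [ 396.415 -292.155   22.   ]
 [ 382.608 -301.744   22.   ]
 [ 384.201 -311.851   22.   ]]
[[388.875 211.375]
 [388.4   218.2  ]
 [387.947 231.737]
 [369.723 233.883]
 [387.25  251.25 ]
 [387.    255.5  ]] [ 8  5 19 94  4  4] [[ 487.266 -259.664   22.   ]
 [ 487.972 -265.16    22.   ]
 [ 489.789 -276.184   22.   ]
 [ 475.458 -280.055   22.   ]
 [ 492.442 -292.511   22.   ]
 [ 492.951 -296.148   22.   ]]
```

View pics/w1.png

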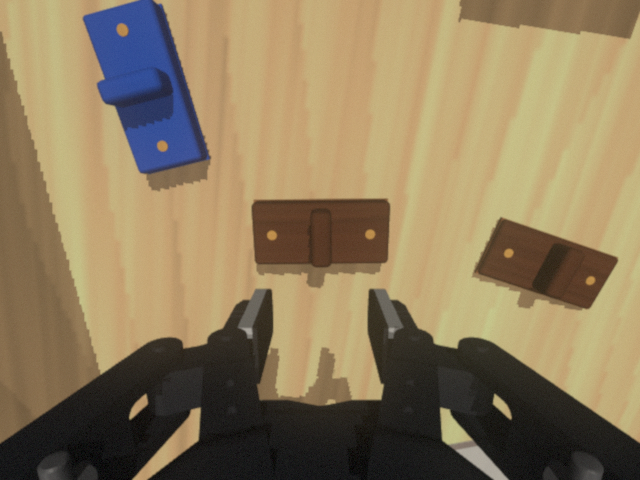

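The wrist view shows the tall block squarely between the fingers, dots at (271,235) and (369,234), agreeing within 1 mm. Now I'll descend.

```bash
python3 -m inch '[[[0.013,0.003,0.5,0,0,-0.003],[0.013,0.003,0.5,0,0,-0.003],[0.013,0.003,0.5,0,0,-0.003],[0.013,0.003,0.62,0,0,-0.003],[0.013,0.003,0.632,0,0,-0.003],[0.013,0.003,0.632,0,0,-0.003],[0.013,0.003,0.632,0,0,-0.003]]]' -0.2; python3 -c "
from h import *
go([436,-286,24],1.722)"
```

```text
clock: 1.98
eef_pos: [435.8, -286.5, 25.8]
tcp_rot: [3.141, 0.001, 1.725]
contact_force: [0.7, 0.3, 0.3]
opening: 0.398
grasp_force: 0.0
shift [0.002 0.001 0.009] turn [0.    0.    0.001] from [ 435.828 -286.477   25.802] [3.141 0.001 1.725]
```

```bash
python3 -m inch '[[[0.002,0,0.008,0,0,0],[0.002,0,0.008,0,0,0],[0.002,0,0.008,0,0,0],[0.002,0,0.008,0,0,0],[0.002,0,0.008,0,0,0],[0.002,0,0.008,0,0,0],[0.002,0,0.008,0,0,0],[0.002,0,0.008,0,0,0]]]' -1 60;  python3 -m inch '[[[0,0,-0.2,0,0,0],[0,0,-0.4,0,0,0],[0,0,-0.7,0,0,0],[0,0,-0.7,0,0,0],[0,0,-0.7,0,0,0],[0,0,-0.7,0,0,0]]]'; python3 -c "
from h import *
b=0.05;p=np.array([575,43.2])+66*np.array([np.sin(b),-np.cos(b)]);print(p)
go([*p,150],1.571+b)"
```

```text
clock: 2.65
eef_pos: [436.5, -285.9, 24.8]
tcp_rot: [3.14, 0.002, 1.727]
contact_force: [-1.9, -2.0, 8.1]
opening: 0.171
grasp_force: 60.0
clock: 3.15
eef_pos: [436.2, -285.4, 164.7]
tcp_rot: [3.139, 0.002, 1.727]
contact_force: [-0.8, 0.8, -1.7]
opening: 0.17
grasp_force: 59.1
[578.299 -22.718]
shift [1.187 0.906 0.073] turn [0.001 0.001 0.034] from [ 436.15  -285.394  164.733] [3.139 0.002 1.727]
```

```bash
python3 -m inch '[[[0.7,0.9,0,0,0,0.03],[0.7,0.9,0,0,0,0.03],[0.7,0.9,0,0,0,0.034],[0.7,0.9,0,0,0,0.034],[0.7,0.9,0,0,0,0.034],[0.7,0.9,0,0,0,0.034],[0.7,0.9,0,0,0,0.034],[0.7,0.9,0,0,0,0.034]]]'
python3 - <<'E'
from h import *
go([578.3,-22.7,150],1.621)
c=cam('wrist'); im=r.grab_frame('wrist'); cv2.imwrite('pics/w2.png',im[:,:,::-1])
b=0.05;A=np.array([[np.cos(b),-np.sin(b)],[np.sin(b),np.cos(b)]])
for q in ((67,103),(67,-103),(-67,-103),(-67,103)): print(q,proj(c,[[*(A@q+[575,43.2]),62]]))
E
```

```text
clock: 3.82
eef_pos: [590.7, -117.5, 161.0]
tcp_rot: [-3.138, -0.001, 1.623]
contact_force: [-1.0, 0.3, -1.8]
opening: 0.173
grasp_force: 59.1
shift [ 0.476 -0.037  0.056] turn [-0.001 -0.     0.001] from [ 590.665 -117.471  161.005] [-3.138 -0.001  1.623]
(67, 103) [[ 433.833 -238.026]]
(67, -103) [[406.579 165.923]]
(-67, -103) [[211.239 165.648]]
(-67, 103) [[ 178.201 -237.062]]
```

View pics/w2.png

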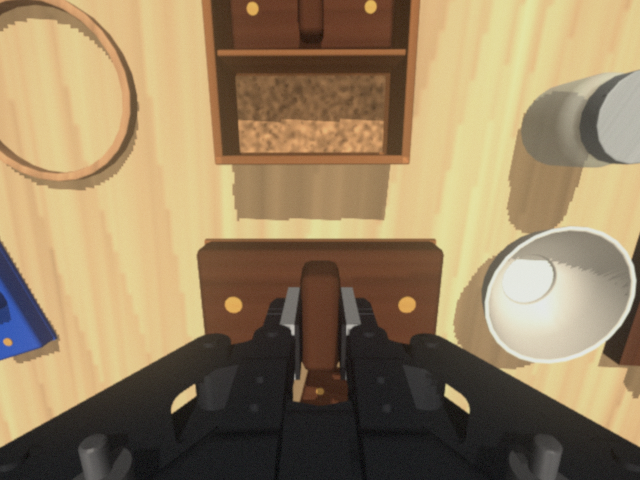

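Run:
```python
from h import *
c=cam('wrist'); s=r.sense()
P=pt(c,[(216.5,163.5),(409.5,162.5),(207,20),(416.5,20)],62); print(P)
m=P[:2].mean(0); e=P[1]-P[0]; b=np.arctan2(e[1],e[0]); print('len',np.linalg.norm(e),b)
for i,j in((2,0),(3,1)): v=P[i]-P[j]; print(np.arctan2(-v[0],v[1]))
D=pt(c,[(233.2,304.7),(407,304.7)],s['eef_pos'][2]-2.8); print('held',D,np.linalg.norm(D[1]-D[0]),D.mean(0),np.arctan2(*(D[1]-D[0])[[1,0]]))
y=np.array([-np.sin(b),np.cos(b)]); print('bay R',m[:2]+y*37,'ctr',m[:2]+y*103,'bay L',m[:2]+y*169)
```

```text
[[516.277 -62.223  62.   ]
 [648.329 -54.946  62.   ]
 [513.116  24.067  62.   ]
 [642.378  30.31   62.   ]]
len 132.25213264759154 0.05505840386626802
0.03661352549052208
0.06968120287986282
held [[ 550.651 -120.499  158.482]
 [ 630.661 -116.319  158.482]] 80.11852561806451 [ 590.656 -118.409  158.482] 0.05219293956099089
bay R [580.267 -21.641] ctr [576.635  44.259] bay L [573.003 110.159]
```

```bash
python3 -c "
from h import *
go([580,-21.2,150],1.624)"; python3 -m inch '[[[0.48,-0.028,0.05,0,0,0],[0.48,-0.028,0.05,0,0,0],[0.48,-0.028,0.05,0,0,0],[0.48,-0.028,0.05,0,0,0],[0.48,-0.028,0.05,0,0,0],[0.48,-0.028,0.05,0,0,0]]]';python3 -c "
from h import *
go([580,-21.2,40],1.624)"
```

```text
shift [ 0.488 -0.025  0.057] turn [-0.001 -0.    -0.001] from [ 590.067 -118.368  161.282] [-3.138 -0.001  1.621]
clock: 4.37
eef_pos: [580.9, -24.5, 153.2]
tcp_rot: [-3.141, 0.001, 1.62]
contact_force: [-0.3, -0.3, -1.8]
opening: 0.174
grasp_force: 59.1
shift [ 0.017 -0.003  0.566] turn [-0.     0.    -0.001] from [580.888 -24.54  153.157] [-3.141  0.001  1.62 ]
```

```bash
python3 -m inch '[[[0.011,-0.002,0.1,0,0,-0.001],[0.011,-0.002,0.29,0,0,-0.001],[0.011,-0.002,0.29,0,0,-0.001],[0.011,-0.002,0.29,0,0,-0.001],[0.011,-0.002,0.29,0,0,-0.001]]]';python3 - <<'E'
from h import *
go([580,-21.2,40],1.624)
c=cam('wrist'); im=r.grab_frame('wrist'); cv2.imwrite('pics/w3.png',im[:,:,::-1])
E
```

```text
clock: 4.78
eef_pos: [581.2, -21.9, 96.3]
tcp_rot: [3.141, 0.0, 1.622]
contact_force: [-0.3, -0.0, -0.2]
opening: 0.169
grasp_force: 59.1
shift [ 0.004 -0.006  0.281] turn [ 0.  0. -0.] from [581.161 -21.919  96.291] [3.141 0.    1.622]
```

View pics/w3.png

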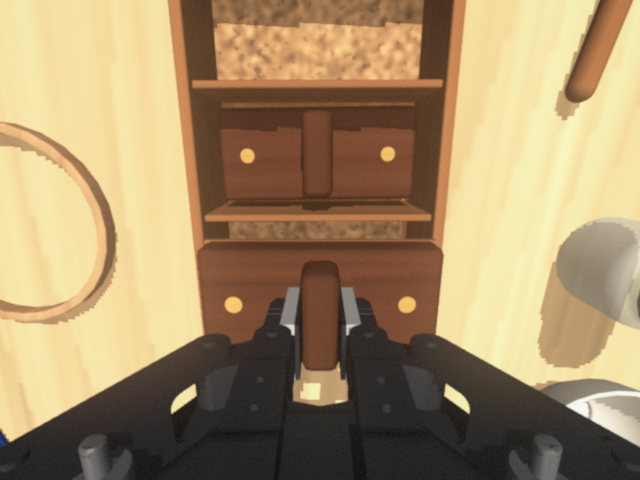

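Run:
```python
from h import *
c=cam('wrist'); P=pt(c,[(206,216.5),(431,216.5),(193,84),(441,83)],58); print(P,np.linalg.norm(P[1]-P[0]))
b=.053;x=np.array([np.cos(b),np.sin(b)]);y=np.array([-x[1],x[0]])
for q,o in((P[:2],33),(P[2:],-33)):
    m=q.mean(0)[:2]; print('ctr',m+y*o,'R',m+y*(o-66))
s=r.sense()['eef_pos'];D=pt(c,[(233.2,304.7),(407,304.7)],s[2]-2.8).mean(0);print(D,s)
```

```text
[[519.703   9.461  58.   ]
 [640.018  15.589  58.   ]
 [515.934  74.394  58.   ]
 [635.783  80.97   58.   ]] 120.4710740435962
ctr [578.113  45.479] R [581.609 -20.429]
ctr [577.607  44.728] R [581.103 -21.179]
[582.428 -21.769  94.114] [581.766 -21.73   96.914]
```

The wrist view shows the held block centred over the right bay: partition ends at columns 206 and 431, block edges at 198 and 443. I'll lower it now.

```bash
python3 -m inch '[[[0.004,-0.004,0.1,0,0,0],[0.004,-0.004,0.18,0,0,0],[0.004,-0.004,0.25,0,0,0],[0.004,-0.004,0.283,0,0,0],[0.004,-0.004,0.283,0,0,0],[0.004,-0.004,0.283,0,0,0]]]'
```

```text
clock: 5.33
eef_pos: [580.9, -20.3, 40.0]
tcp_rot: [3.14, 0.0, 1.623]
contact_force: [0.1, -0.5, -1.4]
opening: 0.167
grasp_force: 59.3
```

```bash
python3 -m inch '[[[0,0,0.006,0,0,0],[0,0,0.006,0,0,0],[0,0,0.006,0,0,0]]]'; python3 -m inch '[[[0,0,0,0,0,0],[0,0,0,0,0,0],[0,0,0,0,0,0],[0,0,0,0,0,0]]]' -0.2;  python3 -m inch '[[[0,0,-0.2,0,0,0],[0,0,-0.55,0,0,0],[0,0,-0.55,0,0,0],[0,0,-0.55,0,0,0],[0,0,-0.55,0,0,0]]]'; python3 -c "
from h import *
go([637.9,-289.2,150],1.571-0.175)"
```

```text
clock: 5.58
eef_pos: [581.0, -20.3, 38.8]
tcp_rot: [3.139, 0.0, 1.624]
contact_force: [0.4, 0.7, 7.0]
opening: 0.168
grasp_force: 60.2
clock: 5.92
eef_pos: [579.8, -20.2, 37.5]
tcp_rot: [-3.142, -0.0, 1.624]
contact_force: [-0.5, -0.3, -0.0]
opening: 0.4
grasp_force: 0.0
clock: 6.33
eef_pos: [581.1, -20.2, 149.4]
tcp_rot: [3.138, 0.0, 1.624]
contact_force: [-0.2, -0.8, -0.2]
opening: 0.396
grasp_force: 0.0
shift [-1.358  0.213 -0.001] turn [ 0.001 -0.     0.072] from [581.07  -20.207 149.443] [3.138 0.    1.624]
```

Seated (7 N contact at the expected height). Next is the low block.

```bash
python3 -m inch '[[[-0.9,0.14,0,0,0,0.05],[-0.9,0.14,0,0,0,0.05],[-0.9,0.14,0,0,0,0.05],[-0.9,0.14,0,0,0,0.05],[-0.9,0.14,0,0,0,0.05],[-0.9,0.14,0,0,0,0.05],[-0.9,0.14,0,0,0,0.05]]]'; python3 -m inch '[[[-0.45,0.07,0,0,0,0.02],[-0.45,0.07,0,0,0,0.02],[-0.45,0.07,0,0,0,0.02],[-0.45,0.07,0,0,0,0.02],[-0.45,0.07,0,0,0,0.02],[-0.45,0.07,0,0,0,0.02]]]';  python3 - <<'E'
from h import *
go([638,-289,150],1.396)
c=cam('wrist'); im=r.grab_frame('wrist')
e=proj(c,[[598.5,-282.2,10],[677.4,-296.1,10]]); print(e)
for q in e:
    q=q.astype(int); d,a=dots(im,(q[0]-12,q[1]-12,q[0]+12,q[1]+12)); print(d,a,pt(c,d,10) if len(d) else '')
E
```

```text
clock: 6.92
eef_pos: [616.2, -198.6, 145.7]
tcp_rot: [-3.139, -0.001, 1.464]
contact_force: [-0.3, 0.2, 0.1]
opening: 0.405
grasp_force: 0.0
clock: 7.42
eef_pos: [621.5, -287.1, 146.9]
tcp_rot: [-3.14, -0.001, 1.405]
contact_force: [0.1, 0.9, -0.7]
opening: 0.399
grasp_force: 0.0
shift [ 0.004  0.083 -0.015] turn [-0.    -0.     0.003] from [ 621.457 -287.113  146.928] [-3.14  -0.001  1.405]
[[291.783 234.068]
 [387.425 234.849]]
[[292.262 233.495]] [103] [[ 598.988 -281.782   10.   ]]
[[387.832 234.579]] [95] [[ 677.762 -295.925   10.   ]]
```

```bash
python3 -m inch '[[[0.006,0.085,0.2,0,0,0.003],[0.006,0.085,0.4,0,0,0.004],[0.006,0.085,0.4,0,0,0.004],[0.006,0.085,0.4,0,0,0.004],[0.006,0.085,0.4,0,0,0.004]]]';python3 -c "
from h import *
go([638.4,-288.9,13.5],1.393)"
```

```text
clock: 7.88
eef_pos: [639.4, -290.3, 68.9]
tcp_rot: [3.141, 0.0, 1.392]
contact_force: [0.0, -0.6, -0.4]
opening: 0.396
grasp_force: 0.0
shift [ 0.006 -0.006  0.277] turn [ 0.  0. -0.] from [ 639.397 -290.322   68.874] [3.141 0.    1.392]
```

```bash
python3 -m inch '[[[0.005,-0.004,0.15,0,0,0],[0.005,-0.004,0.272,0,0,0],[0.005,-0.004,0.272,0,0,0],[0.005,-0.004,0.272,0,0,0],[0.005,-0.004,0.272,0,0,0]]]'; python3 -m inch '[[[0,0,0.001,0,0,0],[0,0,0.001,0,0,0],[0,0,0.001,0,0,0],[0,0,0.001,0,0,0],[0,0,0.001,0,0,0],[0,0,0.001,0,0,0],[0,0,0.001,0,0,0]]]' -1 60; python3 -m inch '[[[0,0,-0.2,0,0,0],[0,0,-0.4,0,0,0],[0,0,-0.7,0,0,0],[0,0,-0.7,0,0,0],[0,0,-0.7,0,0,0],[0,0,-0.7,0,0,0]]]'; python3 -c "
from h import *
b=.053;p=np.array([577.3,44.8])+66*np.array([-np.sin(b),np.cos(b)]);print(p)
go([*p,150],1.571+b)"
```

```text
clock: 8.3
eef_pos: [639.7, -290.5, 15.9]
tcp_rot: [3.138, 0.001, 1.391]
contact_force: [0.3, -0.4, 1.2]
opening: 0.4
grasp_force: 0.0
clock: 8.88
eef_pos: [639.8, -290.7, 15.6]
tcp_rot: [3.138, 0.001, 1.391]
contact_force: [-1.2, 1.1, 7.3]
opening: 0.169
grasp_force: 60.9
clock: 9.38
eef_pos: [639.1, -290.4, 155.3]
tcp_rot: [3.138, 0.001, 1.391]
contact_force: [-0.4, 0.4, -1.1]
opening: 0.171
grasp_force: 59.7
[573.804 110.707]
shift [ 1.915 -0.68   0.022] turn [ 0.001  0.    -0.074] from [ 639.095 -290.368  155.35 ] [3.138 0.001 1.391]
```

```bash
python3 -m inch '[[[0.96,-0.34,0,0,0,-0.04],[0.96,-0.34,0,0,0,-0.04],[0.96,-0.34,0,0,0,-0.04],[0.96,-0.34,0,0,0,-0.04],[0.96,-0.34,0,0,0,-0.04],[0.96,-0.34,0,0,0,-0.04],[0.96,-0.34,0,0,0,-0.04]]]'; python3 -m inch '[[[0.94,-0.14,0,0,0,-0.034],[0.94,-0.14,0,0,0,-0.034],[0.94,-0.14,0,0,0,-0.034],[0.94,-0.14,0,0,0,-0.034],[0.94,-0.14,0,0,0,-0.034],[0.94,-0.14,0,0,0,-0.034],[0.94,-0.14,0,0,0,-0.034]]]'; python3 -c "
from h import *
go([573.8,110.7,150],1.624)"
```

```text
clock: 9.97
eef_pos: [604.3, -86.8, 151.5]
tcp_rot: [-3.139, -0.0, 1.52]
contact_force: [-0.2, -0.2, -1.1]
opening: 0.17
grasp_force: 59.6
clock: 10.55
eef_pos: [587.7, 100.3, 152.0]
tcp_rot: [-3.14, 0.001, 1.625]
contact_force: [-0.8, -0.5, -0.5]
opening: 0.172
grasp_force: 59.6
shift [ 0.056 -0.066  0.01 ] turn [-0.  0.  0.] from [587.657 100.332 151.963] [-3.14   0.001  1.625]
```

```bash
python3 -m inch '[[[0.054,-0.066,0.1,0,0,0],[0.054,-0.066,0.3,0,0,0],[0.054,-0.066,0.3,0,0,0],[0.054,-0.066,0.3,0,0,0],[0.054,-0.066,0.3,0,0,0]]]';python3 - <<'E'
from h import *
go([573.8,110.7,40],1.624)
im=r.grab_frame('wrist'); cv2.imwrite('pics/w4.png',im[:,:,::-1])
E
```

```text
clock: 10.97
eef_pos: [575.0, 109.2, 93.7]
tcp_rot: [3.141, 0.0, 1.622]
contact_force: [0.2, -0.3, -0.6]
opening: 0.171
grasp_force: 59.6
shift [ 0.008 -0.006  0.269] turn [ 0.     0.    -0.001] from [574.977 109.178  93.707] [3.141 0.    1.622]
```

View pics/w4.png

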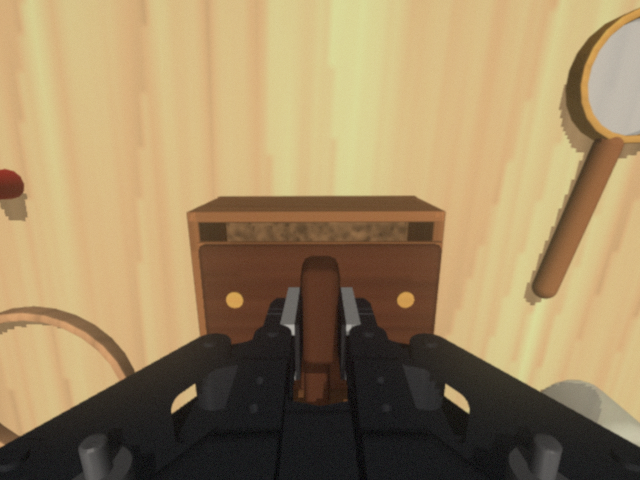

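Run:
```python
from h import *
c=cam('wrist'); s=r.sense()['eef_pos']
P=pt(c,[(188.5,211),(445,210.5)],62); e=P[1]-P[0]; b=np.arctan2(e[1],e[0]); m=P.mean(0)[:2]; print(P,np.linalg.norm(e),b)
b=.053;y=np.array([-np.sin(b),np.cos(b)]); print('L',m-37*y,'ctr',m-103*y)
for dz in(3,5.6):
    D=pt(c,[(234.5,299.7),(405.8,299.7)],s[2]-dz); print(D.mean(0),np.linalg.norm(D[1]-D[0]))
print(s)
```

```text
[[506.751 144.497  62.   ]
 [638.366 151.417  62.   ]] 131.79682286145072 0.052527357836352415
L [574.518 111.009] ctr [578.015  45.102]
[576.112 111.884  91.405] 78.735843859139
[576.175 110.698  88.805] 80.14859502601517
[575.549 109.513  94.405]
```

```bash
python3 -m inch '[[[0.002,-0.008,0,0,0,0],[0.002,-0.008,0.1,0,0,0],[0.002,-0.008,0.18,0,0,0],[0.002,-0.008,0.24,0,0,0],[0.002,-0.008,0.252,0,0,0],[0.002,-0.008,0.252,0,0,0],[0.002,-0.008,0.252,0,0,0]]]'
```

```text
clock: 11.6
eef_pos: [573.1, 110.9, 43.3]
tcp_rot: [3.141, -0.0, 1.624]
contact_force: [0.2, 0.0, -1.2]
opening: 0.172
grasp_force: 59.6
```

```bash
python3 -m inch '[[[0,0,0.007,0,0,0],[0,0,0.007,0,0,0],[0,0,0.007,0,0,0]]]'; python3 -m inch '[[[0,0,0,0,0,0],[0,0,0,0,0,0],[0,0,0,0,0,0],[0,0,0,0,0,0]]]' -0.2;  python3 -m inch '[[[0,0,-0.2,0,0,0],[0,0,-0.55,0,0,0],[0,0,-0.55,0,0,0],[0,0,-0.55,0,0,0],[0,0,-0.55,0,0,0]]]'; python3 -c "
from h import *
go([517.3,314.6,160],1.571+0.285)"
```

```text
clock: 11.85
eef_pos: [572.8, 110.9, 41.6]
tcp_rot: [3.141, -0.0, 1.624]
contact_force: [0.3, -0.0, 0.2]
opening: 0.172
grasp_force: 59.8
clock: 12.18
eef_pos: [572.5, 110.8, 41.2]
tcp_rot: [3.141, -0.0, 1.624]
contact_force: [0.7, 0.8, 0.4]
opening: 0.403
grasp_force: 0.0
clock: 12.6
eef_pos: [573.7, 111.1, 153.2]
tcp_rot: [3.138, -0.001, 1.624]
contact_force: [-0.1, -0.3, -0.7]
opening: 0.401
grasp_force: 0.0
shift [ 1.031 -0.228 -0.034] turn [ 0.001 -0.    -0.074] from [573.712 111.055 153.187] [ 3.138 -0.001  1.624]
```

```bash
python3 -m inch '[[[0.5,-0.11,-0.02,0,0,0.213],[0.5,-0.11,-0.02,0,0,0.213],[0.5,-0.11,-0.02,0,0,0.213],[0.5,-0.11,-0.02,0,0,0.213],[0.5,-0.11,-0.02,0,0,0.213],[0.5,-0.11,-0.02,0,0,0.213],[0.5,-0.11,-0.02,0,0,0.213]]]'; python3 -c "
from h import *
go([517.3,314.6,160],0.285)"
```

```text
clock: 13.18
eef_pos: [544.1, 209.4, 153.5]
tcp_rot: [-3.14, 0.002, 0.952]
contact_force: [0.0, -0.1, 0.6]
opening: 0.399
grasp_force: 0.0
shift [ 0.351 -0.414 -0.033] turn [-0.     0.001  0.212] from [544.127 209.385 153.496] [-3.14   0.002  0.952]
```

```bash
python3 -m inch '[[[0.35,-0.414,-0.033,0,0,0.212],[0.35,-0.414,-0.033,0,0,0.212],[0.35,-0.414,-0.033,0,0,0.212],[0.35,-0.414,-0.033,0,0,0.212],[0.35,-0.414,-0.033,0,0,0.212],[0.35,-0.414,-0.033,0,0,0.212],[0.35,-0.414,-0.033,0,0,0.212],[0.35,-0.414,-0.033,0,0,0.212]]]'
python3 - <<'E'
from h import *
go([517.3,314.6,160],0.285)
im=r.grab_frame('wrist'); cv2.imwrite('pics/w5.png',im[:,:,::-1])
E
```

```text
clock: 13.85
eef_pos: [517.6, 314.1, 160.7]
tcp_rot: [3.141, 0.002, 0.292]
contact_force: [-0.3, -0.9, -0.5]
opening: 0.401
grasp_force: 0.0
shift [-0.001 -0.003  0.004] turn [0.    0.    0.002] from [517.641 314.086 160.733] [3.141 0.002 0.292]
```

View pics/w5.png

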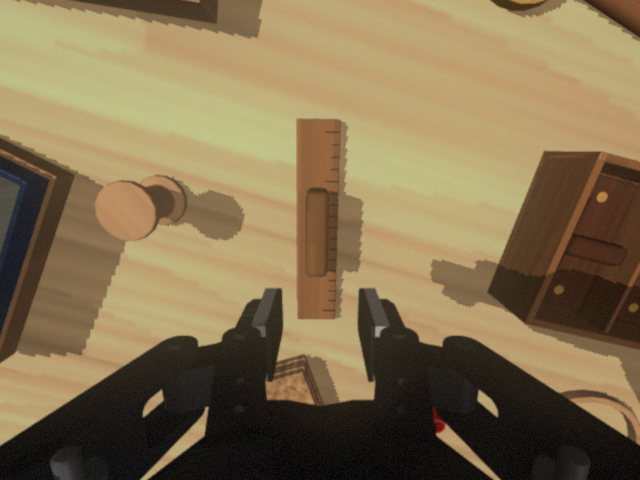

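The ruler spans (297–341, 119–319) with its handle top centred at about (317,232), nicely between the fingers. The spool is clear of the gripper.

Run:
```python
from h import *
c=cam('wrist')
P=pt(c,[(297,119),(340,119),(341,319),(298,319)],8); print(P.mean(0),[np.linalg.norm(P[i]-P[i-1]) for i in range(4)]); e=P[0]+P[1]-P[2]-P[3]; print(np.arctan2(e[1],e[0]))
P=pt(c,[(317,188),(316.5,277)],42);print(P.mean(0),np.linalg.norm(P[0]-P[1]),np.arctan2(*(P[0]-P[1])[[1,0]]))
```

```text
[520.673 315.92    8.   ] [np.float64(179.0908467890412), np.float64(34.81704927300052), np.float64(179.11872537249684), np.float64(40.93241803059931)]
0.29519783352514434
[522.063 318.132  42.   ] 71.68670024040462 0.28302607320777945
```

```bash
python3 -c "
from h import *
go([521,317,12],0.288)"; python3 -m inch '[[[0.02,-0.011,0.2,0,0,0.001],[0.02,-0.011,0.4,0,0,0.001],[0.02,-0.011,0.6,0,0,0.001],[0.02,-0.011,0.73,0,0,0.001],[0.02,-0.011,0.737,0,0,0.001],[0.02,-0.011,0.737,0,0,0.001],[0.02,-0.011,0.737,0,0,0.001]]]'; python3 -m inch '[[[0,0,0,0,0,0],[0,0,0,0,0,0],[0,0,0,0,0,0],[0,0,0,0,0,0],[0,0,0,0,0,0],[0,0,0,0,0,0],[0,0,0,0,0,0]]]' -1 60
```

```text
shift [ 0.02  -0.01   0.745] turn [0.    0.    0.001] from [517.805 314.076 160.946] [3.141 0.001 0.292]
clock: 14.48
eef_pos: [522.2, 318.1, 15.6]
tcp_rot: [-3.141, -0.001, 0.286]
contact_force: [-0.1, -0.7, 0.6]
opening: 0.4
grasp_force: 0.0
clock: 15.07
eef_pos: [522.9, 318.6, 16.7]
tcp_rot: [-3.141, -0.004, 0.286]
contact_force: [0.4, -0.6, 7.4]
opening: 0.196
grasp_force: 60.1
```

```bash
python3 -m inch '[[[0,0,-0.2,0,0,0],[0,0,-0.4,0,0,0],[0,0,-0.6,0,0,0],[0,0,-0.6,0,0,0],[0,0,-0.6,0,0,0],[0,0,-0.6,0,0,0]]]'; python3 -c "
from h import *
go([572.4,145,115],0.053)"
```

```text
clock: 15.57
eef_pos: [521.2, 317.7, 134.9]
tcp_rot: [-3.141, -0.001, 0.285]
contact_force: [-0.1, -0.5, -1.9]
opening: 0.194
grasp_force: 59.0
shift [0.002 0.901 0.099] turn [-0.    -0.     0.074] from [521.19  317.668 134.891] [-3.141 -0.001  0.285]
```

```bash
python3 -m inch '[[[0.002,0.9,0.08,0,0,0.074],[0.002,0.9,0.08,0,0,0.074],[0.002,0.9,0.08,0,0,0.074],[0.002,0.9,0.08,0,0,0.074],[0.002,0.9,0.08,0,0,0.074],[0.002,0.9,0.08,0,0,0.074],[0.002,0.9,0.08,0,0,0.074],[0.002,0.9,0.08,0,0,0.074]]]'
python3 - <<'E'
from h import *
go([572.4,145,77],0.053)
im=r.grab_frame('wrist'); cv2.imwrite('pics/w6.png',im[:,:,::-1])
E
```

```text
clock: 16.23
eef_pos: [571.6, 145.8, 117.5]
tcp_rot: [-3.141, 0.002, 0.053]
contact_force: [-0.0, -1.1, -0.6]
opening: 0.197
grasp_force: 59.1
shift [0.004 0.004 0.202] turn [-0.  0. -0.] from [571.611 145.796 117.483] [-3.141  0.002  0.053]
```

View pics/w6.png

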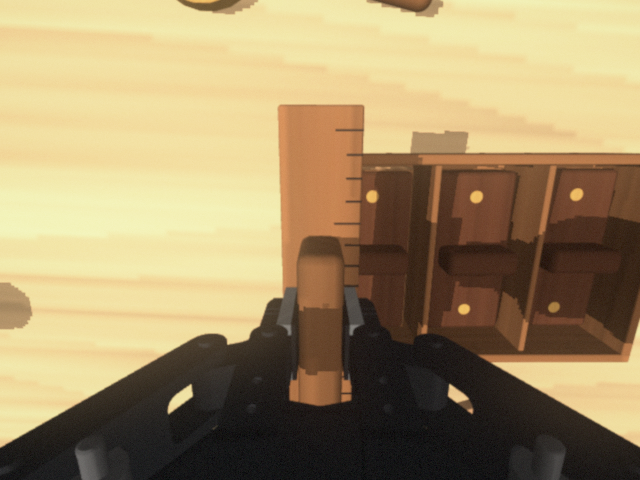

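The ruler is aligned with the box over its left end, and all three blocks lie flat in their bays. I'll lower the ruler until it touches.

```bash
python3 -m inch '[[[0.004,0.002,0.1,0,0,0],[0.004,0.002,0.16,0,0,0],[0.004,0.002,0.175,0,0,0],[0.004,0.002,0.18,0,0,0],[0.004,0.002,0.185,0,0,0],[0.004,0.002,0.185,0,0,0]]]'; python3 -m inch '[[[0,0,0.004,0,0,0],[0,0,0.008,0,0,0],[0,0,0.008,0,0,0]]]'
```

```text
clock: 16.78
eef_pos: [573.3, 145.1, 81.6]
tcp_rot: [-3.141, -0.0, 0.053]
contact_force: [-0.0, 0.7, -0.5]
opening: 0.202
grasp_force: 59.1
clock: 17.03
eef_pos: [573.4, 144.7, 80.0]
tcp_rot: [-3.141, -0.001, 0.053]
contact_force: [0.8, 0.9, -1.7]
opening: 0.199
grasp_force: 59.1
```

```bash
for i in 1 2; do python3 -m inch '[[[0,0,0.004,0,0,0],[0,0,0.008,0,0,0],[0,0,0.008,0,0,0]]]' | grep -E 'pos|force'; done
```

```text
eef_pos: [573.3, 144.7, 78.7]
contact_force: [-2.5, -0.4, 5.6]
grasp_force: 60.0
eef_pos: [573.3, 144.7, 78.7]
contact_force: [-7.7, -2.3, 21.9]
grasp_force: 62.4
```

```bash
python3 -m inch '[[[0,0,-0.006,0,0,0],[0,0,-0.006,0,0,0],[0,0.02,-0.006,0,0,0],[0,0.04,-0.006,0,0,0],[0,0.06,-0.006,0,0,0],[0,0.08,-0.006,0,0,0],[0,0.1,-0.006,0,0,0],[0,0.1,-0.006,0,0,0]]]'
```

```text
clock: 18.2
eef_pos: [575.6, 125.2, 78.7]
tcp_rot: [-3.14, -0.003, 0.052]
contact_force: [-0.1, 1.5, 6.8]
opening: 0.195
grasp_force: 60.3
```

```bash
for i in 1 2; do python3 -m inch '[[[0,0.03,0,0,0,0],[0,0.06,0,0,0,0],[0,0.09,0,0,0,0],[0,0.12,0,0,0,0],[0,0.15,0,0,0,0],[0,0.18,0,0,0,0],[0,0.2,0,0,0,0],[0,0.2,0,0,0,0]]]' | grep -E 'pos|contact|rot'; done
```

```text
eef_pos: [577.7, 85.0, 78.7]
tcp_rot: [-3.141, -0.003, 0.052]
contact_force: [-1.1, 0.5, 7.7]
eef_pos: [579.8, 45.0, 78.7]
tcp_rot: [-3.141, -0.003, 0.052]
contact_force: [-0.6, 0.3, 8.1]
```

```bash
for i in 1 2; do python3 -m inch '[[[0,0.03,0,0,0,0],[0,0.06,0,0,0,0],[0,0.09,0,0,0,0],[0,0.12,0,0,0,0],[0,0.15,0,0,0,0],[0,0.18,0,0,0,0],[0,0.21,0,0,0,0],[0,0.21,0,0,0,0]]]' | grep -E 'pos|contact|rot'; done; python3 -m inch '[[[0,0.03,0,0,0,0],[0,0.06,0,0,0,0],[0,0.085,0,0,0,0],[0,0.085,0,0,0,0],[0,0.085,0,0,0,0]]]'
```

```text
eef_pos: [582.0, 2.8, 78.7]
tcp_rot: [-3.141, -0.003, 0.052]
contact_force: [-0.8, 0.6, 8.4]
eef_pos: [584.1, -39.2, 78.7]
tcp_rot: [-3.141, -0.003, 0.052]
contact_force: [-0.0, 1.1, 8.1]
clock: 21.28
eef_pos: [585.0, -56.0, 78.7]
tcp_rot: [-3.141, -0.003, 0.052]
contact_force: [0.1, 0.7, 8.6]
opening: 0.2
grasp_force: 60.4
```

```bash
python3 -m inch '[[[0,0,-0.1,0,0,0],[0,0,-0.2,0,0,0],[0,0.2,-0.2,0,0,0],[-0.15,0.72,-0.2,0,0,0],[-0.15,0.72,-0.2,0,0,0],[-0.15,0.72,-0.2,0,0,0],[-0.15,0.72,-0.2,0,0,0],[-0.15,0.72,-0.2,0,0,0]]]'; python3 -c "
from h import *
go([560,-200,17],0.053)"
```

```text
clock: 21.95
eef_pos: [560.9, -202.8, 117.4]
tcp_rot: [-3.141, 0.0, 0.05]
contact_force: [-0.1, 0.7, -0.7]
opening: 0.2
grasp_force: 59.1
shift [-0.004 -0.014  0.502] turn [-0.     0.    -0.001] from [ 560.93  -202.758  117.444] [-3.141  0.     0.05 ]
```

```bash
python3 -m inch '[[[0,0,0.2,0,0,0],[0,0,0.35,0,0,0],[0,0,0.45,0,0,0],[0,0,0.48,0,0,0],[0,0,0.49,0,0,0],[0,0,0.495,0,0,0],[0,0,0.495,0,0,0]]]'; python3 -m inch '[[[0,0,0.004,0,0,0],[0,0,0.008,0,0,0],[0,0,0.008,0,0,0]]]'
```

```text
clock: 22.53
eef_pos: [562.4, -201.2, 19.8]
tcp_rot: [3.141, -0.002, 0.053]
contact_force: [0.3, -0.5, -0.9]
opening: 0.2
grasp_force: 59.1
clock: 22.78
eef_pos: [561.9, -201.5, 17.9]
tcp_rot: [3.141, -0.001, 0.053]
contact_force: [-0.4, 0.1, -1.1]
opening: 0.198
grasp_force: 59.1
```

```bash
python3 -m inch '[[[0,0,0.004,0,0,0],[0,0,0.008,0,0,0],[0,0,0.008,0,0,0]]]'; python3 -m inch '[[[0,0,0,0,0,0],[0,0,0,0,0,0],[0,0,0,0,0,0],[0,0,0,0,0,0]]]' -0.2;  python3 -m inch '[[[0,0,-0.2,0,0,0],[0,0,-0.4,0,0,0],[0,0,-0.7,0,0,0],[-0.1,0.7,-0.9,0,0,0],[-0.3,0.9,-0.9,0,0,0],[-0.3,0.9,-0.9,0,0,0],[-0.3,0.9,-0.9,0,0,0],[-0.3,0.9,-0.9,0,0,0]]]'
python3 - <<'E'
from h import *
im=r.grab_frame('top')[:,:,::-1]; sc=r.grab_frame('scene')[:,:,::-1]
C=np.zeros((600,800,3),np.uint8)
a=cv2.resize(im[165:290,260:480],None,fx=2.4,fy=2.4,interpolation=3);b=cv2.resize(sc[140:300,160:370],None,fx=1.8,fy=1.8,interpolation=3)
C[:a.shape[0],:a.shape[1]]=a;C[305:305+b.shape[0],:b.shape[1]]=b
e=cv2.resize(im,None,fx=.6,fy=.6);C[305:593,400:784]=e
cv2.imwrite('pics/end.png',np.clip(C*1.5,0,255).astype(np.uint8))
E
```

```text
clock: 23.03
eef_pos: [561.7, -201.6, 16.7]
tcp_rot: [3.141, -0.001, 0.053]
contact_force: [-3.7, 1.3, 12.0]
opening: 0.198
grasp_force: 60.9
clock: 23.37
eef_pos: [561.4, -201.4, 15.4]
tcp_rot: [-3.142, 0.0, 0.053]
contact_force: [-0.3, 0.3, 0.3]
opening: 0.401
grasp_force: 0.0
clock: 24.03
eef_pos: [510.0, -386.9, 196.5]
tcp_rot: [3.141, -0.001, 0.052]
contact_force: [1.4, -0.1, 0.6]
opening: 0.398
grasp_force: 0.0
```

View pics/end.png

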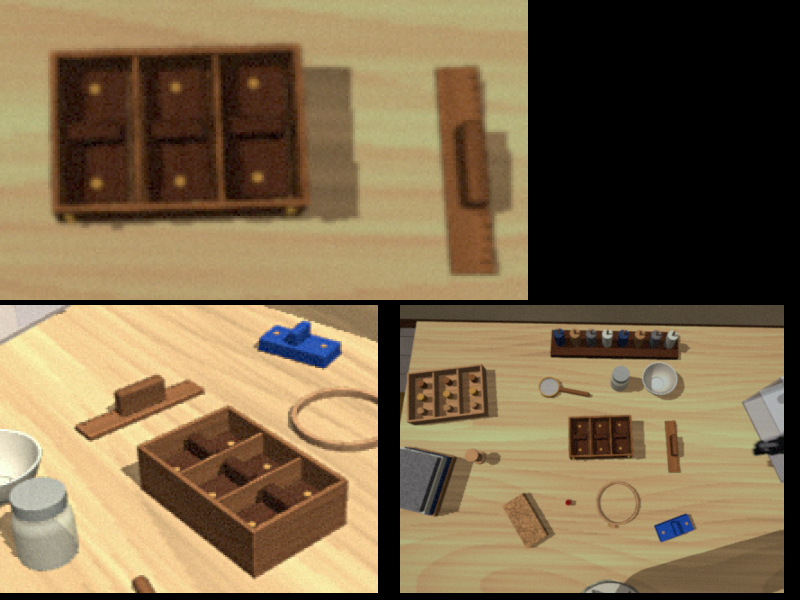

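All three blocks sit flat in their bays below the rim (box crop, about (180,130)). The ruler lies flat on the table at about (470,170) in the crop, clear of the box, and nothing else appears disturbed.

```bash
python3 -m inch '[[[0,0,0,0,0,0],[0,0,0,0,0,0],[0,0,0,0,0,0]]]'; python3 -c "
from rig import r
print(r.sign_off())"
```

```text
clock: 24.38
eef_pos: [511.0, -382.9, 194.8]
tcp_rot: [-3.14, 0.001, 0.054]
contact_force: [0.5, -0.1, -0.3]
opening: 0.398
grasp_force: 0.0
the job is handed in; nothing more can be done
None
```

I packed the tall block in the right bay and the low block in the left, both below the rim; slid the ruler along the rims from left end to right end; laid it flat on the table clear of the box; and handed the job in at 24.4 s.

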